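# Pin the lever back onto the citrus press

### The arm

A 6-joint arm with a two-finger parallel gripper is mounted at the origin on the work surface. World frame = base frame: x ahead of the robot, y to its left, z up, the work surface at z = 0. Lengths are in m, angles in rad, forces in N, time in s.
With the tool pointing down it reaches from about 0.4 to 0.825 m from the base axis. Payload 7 kg.
Tool frame: the origin (TCP) lies at the very end of the fingers, on their centre line; the grasp point (between the pads) lies 19 mm behind it (arm.grasp_offset is the distance from the TCP to the grasp point, in m); z points along the fingers, y is the line along which they close (so a half turn about z gives the same grasp; the last joint's range is limited). The gripper opens to 88 mm and grips with 3 to 60 N. Pads are 19 mm wide; open, the fingers measure 130 mm over their backs; the gripper's body (78 mm by 193 mm) begins 47 mm behind the grasp point.
Start: joints at [-0.872, 0.359, 0.012, 0, -1.224, -0.288], TCP at [0.27, -0.619, 0.227] pointing down, gripper open.
Joint ranges: [-3.07, 3.07], [-1.43, 2.12], [-1.02, 1.25], [-3.03, 1.67], [-3.05, -0], [-3.03, 3.03]. Speed limits (rad/s): [2.39, 2.39, 3.01, 3.14, 3.14, 3.14].

### API

Orientations are given as [roll, pitch, yaw] about the fixed x, y, z axes, in that order (R = Rz(yaw) Ry(pitch) Rx(roll)).
In Python, from station import get_state, cams, arm, nets gives the robot as it stands.
- The arm moves only by the shell command python3 -m creep 'ROWS' [FORCE]. ROWS is a JSON object of lists of equal length, an entry for each row: "translation": the shift along the world's x, y, z in mm, a list of three; "spin": the turn about the world's z in rad; "gripper": the opening, from 0 (shut) to 1 (fully open). In form: {"translation": [[dx, dy, dz], ...], "spin": [spin, ...], "gripper": [gripper, ...]}. A call has 1 to 8 rows; each row shifts and turns the commanded pose from where the row before left it; what a row does not reach is not made up. A row lasts 1/10 s, in which the tool goes at most 50 mm and 8.59 degrees, less where a joint would pass 70% of its speed; a pose out of reach is approached as far as the arm can. A call is refused whole if a number of a shift passes 50 or a number of a turn 0.15, either way. A call with a gripper value outside its range is refused whole. The fingers move at their own pace and stop on an object; FORCE is the grip in N (left out, the last holds). Time passes only in rows, so rows that do not move let the fingers close. It gives the time, the measured TCP pose, the force, the opening and the grip force at its end, in the units of the state.
- get_state(): the state, without advancing time (a new reading comes with each control period).
- cams.grab_frame(name): name is "scene" or "top"; returns a dict with "img" (400x640x3 uint8, red, green, blue), "mtx" (3x3 intrinsics, pixels), "R" (3x3) and "t" (3): a world point X has camera coordinates R X + t. Camera axes: x right, y down, z forward; pixel columns grow to the right and rows downward; lengths in m; the calibration is good to about 2 mm. A picture is of the moment at which its call begins. There is no depth.
- arm.job_done(): hands the job in; it is judged then, once.
Trained networks look in the newest picture that a camera, given by its name, has taken for a name from the list of things; names that differ only in an ending like _2 or _b are one class to them, and where a whole thing is asked for, a point or a joint stands for the part that bears it (a point fixed in the world has none). Each returns a list of dicts, best first, with "confidence" (0 to 1); they miss things now and then, are a little off and sometimes report something else, mostly with a low value. They report only what shows in the picture. A call takes as long as a camera call.
- nets.search_frame(camera, label): "centre" ([x, y, z] in m, in world coordinates, good to about 4 mm: the middle of the surface that is visible of it).
- nets.pinpoint(camera, label): "centre" ([x, y, z] in m, in world coordinates, good to about 4 mm: a listed point, or the origin of a listed thing).
The state is a dict: "t": time; "q": joint angles; "qd": joint speeds; "joint_efforts": joint torques, N m; "eef_pos": TCP position; "ee_rot": TCP orientation; "force": force on the tool from outside, world axes, zero at the start; "moment": the same for the moment, N m; "width": finger opening in m; "gripper_force": force on a finger pad.
Only numpy, scipy, OpenCV 4.12 (cv2) and the standard library are available. Lean on these libraries where they do the work, as an engineer would, in place of code of your own. Each camera call takes 0.05 s, during which the arm holds its last target. There are 200 camera calls.

### The job

Put the citrus press back together: lay the loose lever on it with the lever's hub down in the saddle between the two cheeks, the holes in line, and its bar on the narrow forked rest, then push the longer of the two retaining pins all the way home, sideways through both cheeks and the hub, and let go. Leave the short pin and the other things on the counter where they are.

Things in the scene. Friction and masses are not known exactly. Their poses are not given: they have to be found in the camera images.
- press: Steel lever citrus press, fixed. Base plate 260 (x) x 90 (y) x 14 mm; origin under its centre, z up. At x = -95 stands a yoke of two upright cheeks with a flat saddle between them (see press_pivot), at x = -12 a low wooden cone (top at 52 mm), at x = +60 a narrow forked rest (see press_rest).
- press_pivot (a point): On the hole axis (the press's y axis), midway between the cheeks, 85 mm over the counter; the lever's hub centre belongs here. Cheeks: 44 mm wide in x, 8 mm thick, inner faces at y = +-12.5, outer +-20.5, flared tops at 116 mm; each has a round 15 mm hole along y. The saddle between them is flat, its top at 69 mm. The pin may enter from either side.
- press_rest (a point): Middle of the top of the narrow rest, 155 mm from press_pivot along the press's +x, 85 mm over the counter: a post 10 mm wide in x with two prongs 26 mm apart in y, reaching 97 mm. The underside of the lever's bar lies here.
- lever: Loose lever, 266 mm long, about 0.25 kg, lying level. Origin at its underside (counter level) below a good grip place near its balance point; x runs from hub to handle, z up. Hub: see lever_hub. Steel bar: 16 mm wide (y), z = 16 to 32, x = -73 to 85. Handle: wooden block 24 mm wide, z = 0 to 30, x = 85 to 165.
- lever_hub (a point): Centre of the lever's hub, an eye 32 mm in diameter and 20 mm wide along y with an 18 mm through hole along y; at x = -85, z = 16 of the lever.
- lever_end (a point): The handle end of the lever.
- pin: The longer retaining pin, lying level: steel shank 12 mm in diameter, 50 mm long, last 10 mm tapered to 6 mm, and a black flag-shaped grip. Origin at the shoulder between them, at the underside (counter level); x runs to the tip. Shank axis at z = 6, x = 0 to 50. Grip: x = -30 to 0, 14 mm wide (y), z = 0 to 24. Fully home, the shoulder meets a cheek's outer face.
- pin_mid (a point): Point on the shank's axis 20.5 mm from the shoulder; fully home it lies at press_pivot.
- pin_tip (a point): The tip of the longer pin, on its axis.
- short_pin: A like pin with a shank only 22 mm long, same grip and same origin and axes; not wanted, leave alone. It and the longer pin may lie in either of two places.
- jug: Glass milk jug, 130 mm tall, 88 mm wide, handle at +y; origin under its centre. A bystander.
- bowl: Outer of two nested melamine bowls, 150 mm wide, 68 mm tall together; origin under its centre. A bystander.
- reamer: Wooden citrus reamer lying on the counter, 140 mm long along its x, up to 44 mm thick; origin under its middle. A bystander.
- spoon: Spoon lying on the counter along its x. A bystander.

How it is judged:
By the outcome, as a careful person would: the job done as asked, in the order asked, and still so for the second after the job is handed in, with the robot touching nothing.
It also fails if it takes over 64 s, if anything falls off the work surface, if the arm or the gripper's body presses on something with over 40 N, if the wrist force passes 120 N, or if a joint passes its speed limit or range.

## Working session

There is one attempt and no reset: what is moved stays moved. The work goes in short steps, Python scripts to look and compute and a shell command to move; the robot and the scene stay as the last step left them, time stands still between calls to the robot, and variables do not carry over. Pictures are saved under pics/ and viewed, at most 10 in all, crops included, and the job is handed in when it is done.

```bash
mkdir -p pics; cat > look.py <<'E'
from station import get_state, cams, arm, nets
import cv2, numpy as np
def save(cam,name):
    f=cams.grab_frame(cam); cv2.imwrite('pics/'+name,f['img'][:,:,::-1]); return f
E
python3 - <<'E'
from look import *
fs={c:save(c,c+'1.png') for c in('scene','top')}
for c in('scene','top'):
    print(c, (-fs[c]['R'].T@fs[c]['t']).round(3))
    for l in ['press','press_pivot','press_rest','lever','lever_hub','lever_end','pin','pin_mid','pin_tip','short_pin']:
        r=nets.pinpoint(c,l)
        print(c,l,[(np.round(d['centre'],4).tolist(),round(d['confidence'],2)) for d in r[:3]])
s=get_state();print(s['t'],s['eef_pos'],s['ee_rot'],s['width'],s['force'])
a=np.hstack([fs['scene']['img'],]);
E
```

```text
scene [ 1.17  -0.628  0.723]
scene press [([0.5916, 0.014, -0.004], 0.76), ([0.3843, 0.3835, 0.0141], 0.45)]
scene press_pivot [([0.6883, 0.0218, 0.0862], 0.77), ([0.4507, -0.3072, -0.0033], 0.5)]
scene press_rest [([0.5352, 0.0043, 0.0839], 0.68)]
scene lever [([0.4574, 0.3548, 0.0025], 0.63)]
scene lever_hub [([0.382, 0.3815, 0.0152], 0.7), ([0.474, -0.3159, 0.005], 0.26)]
scene lever_end [([0.6192, 0.2958, 0.0124], 0.98)]
scene pin [([0.4531, -0.3062, -0.0015], 0.49)]
scene pin_mid [([0.4706, -0.3133, 0.0036], 0.46)]
scene pin_tip [([0.4974, -0.3302, 0.0056], 0.5)]
scene short_pin [([0.5789, -0.3488, 0.0014], 0.64)]
top [ 0.423 -0.036  0.97 ]
top press [([0.5953, 0.0134, -0.003], 0.57)]
top press_pivot [([0.6874, 0.02, 0.0815], 0.89), ([0.4898, -0.4594, 0.0004], 0.23)]
top press_rest [([0.5336, 0.0083, 0.0876], 0.89)]
top lever [([0.4636, 0.3582, -0.0022], 0.9), ([0.7529, -0.1978, -0.0008], 0.74), ([0.5934, 0.0156, 0.0031], 0.25)]
top lever_hub [([0.3806, 0.3874, 0.015], 0.73)]
top lever_end [([0.6181, 0.2982, 0.0127], 0.64), ([0.6855, 0.0184, 0.0808], 0.33)]
top pin [([0.4587, -0.3059, -0.0023], 0.66), ([0.378, 0.1067, 0.0034], 0.37)]
top pin_mid [([0.4716, -0.3203, 0.004], 0.62), ([0.5326, 0.0055, 0.0847], 0.62)]
top pin_tip [([0.496, -0.3282, 0.0073], 0.69)]
top short_pin [([0.5765, -0.3538, -0.0012], 0.69)]
1.1 [ 0.26953213 -0.61902849  0.2273117 ] [-3.14079962e+00 -2.42090265e-04 -2.73064269e+00] 0.08785694162877503 [0.22464422 2.36864727 6.44504718]
```

View pics/top1.png

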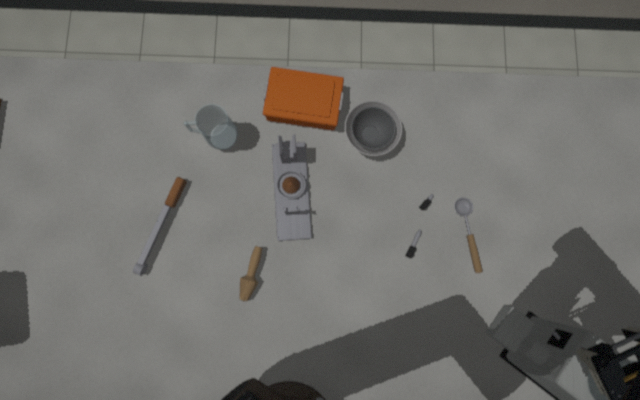

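View pics/scene1.png

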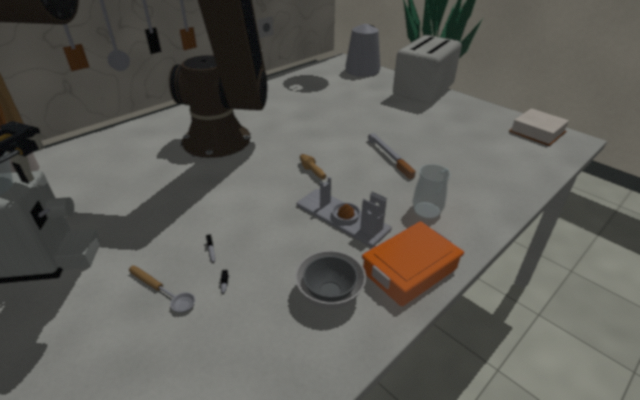

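The top view has +x up and +y left. The press is at about (290,190) with its yoke at the top (288,148), and the lever is at (160,225) with its hub at the lower end. The pin with the longer shank is at (412,244) and the short one at (427,202); jug and bowl flank the yoke. Next I'll fit rigid poses from repeated samples.

```bash
cat > fit.py <<'E'
from look import *
M={'press':{'press':(0,0),'press_pivot':(-.095,0),'press_rest':(.06,0)},
 'lever':{'lever':(0,0),'lever_hub':(-.085,0),'lever_end':(.165,0)},
 'pin':{'pin':(0,0),'pin_mid':(.0205,0),'pin_tip':(.05,0)}}
def fit(obj,near,n=3,cs=('scene','top'),tol=.12):
    A=[];B=[]
    for c in cs:
        A1=[];B1=[]
        for i in range(n):
            cams.grab_frame(c)
            for l,m in M[obj].items():
                r=[d['centre'] for d in nets.pinpoint(c,l) if np.hypot(*(np.array(d['centre'][:2])-near))<tol+abs(m[0])]
                if r: A1.append(m);B1.append(r[0][:2])
        print(obj,c,solve(A1,B1)); A+=A1;B+=B1
    print(obj,'all',solve(A,B))
def solve(A,B):
    a=np.array(A)@[1,1j];b=np.array(B)@[1,1j]
    for k in range(2):
        u=np.vdot(a-a.mean(),b-b.mean());u/=abs(u);o=b.mean()-u*a.mean()
        e=abs(b-o-u*a);g=e<max(.008,2*np.median(e));a,b=a[g],b[g]
    return round(o.real,4),round(o.imag,4),'yaw',round(float(np.angle(u)),3),'res mm',(1e3*e).round(0).astype(int).tolist()
E
python3 - <<'E'
from fit import *
fit('press',(.593,.014),2);fit('lever',(.46,.357),2);fit('pin',(.456,-.306),2)
f=cams.grab_frame('top');i=f['img'][:,:,::-1]
K=lambda a,s:cv2.resize(a,None,fx=s,fy=s,interpolation=cv2.INTER_CUBIC)
a=K(i[180:280,380:480],4);b=K(i[130:250,250:340],4)[:400];c=K(i[160:290,120:200],3)[:390]
c=np.pad(c,((0,10),(0,0),(0,0)))
o=np.zeros((400,400+240,3),np.uint8);o[:,:400]=a;o[:,400:]=c[:400]
cv2.imwrite('pics/crop1.png',o)
for l in('jug','bowl'):print(l,[np.round(d['centre'],3) for d in nets.pinpoint('top',l)[:2]])
E
```

```text
press scene (np.float64(0.5947), np.float64(0.0135), 'yaw', -3.023, 'res mm', [6, 2, 2, 1, 4, 2])
press top (np.float64(0.5935), np.float64(0.0127), 'yaw', -3.041, 'res mm', [1, 3, 4, 4, 2])
press all (np.float64(0.5942), np.float64(0.0131), 'yaw', -3.032, 'res mm', [7, 1, 3, 1, 4, 3, 2, 2, 3, 5, 1])
lever scene (np.float64(0.4626), np.float64(0.3539), 'yaw', -0.36, 'res mm', [5, 2, 5, 6, 2, 3])
lever top (np.float64(0.4629), np.float64(0.3544), 'yaw', -0.348, 'res mm', [1, 2, 0, 2, 3, 2])
lever all (np.float64(0.4628), np.float64(0.3541), 'yaw', -0.354, 'res mm', [5, 1, 5, 6, 2, 3, 0, 2, 2, 2, 3, 1])
pin scene (np.float64(0.4535), np.float64(-0.3074), 'yaw', -0.499, 'res mm', [2, 4, 1, 1, 3, 2])
pin top (np.float64(0.4546), np.float64(-0.3081), 'yaw', -0.453, 'res mm', [4, 4, 0, 1, 2, 4])
pin all (np.float64(0.4541), np.float64(-0.3078), 'yaw', -0.477, 'res mm', [2, 4, 2, 1, 2, 3, 5, 4, 1, 1, 1, 4])
jug [array([0.735, 0.205, 0.002])]
bowl [array([ 0.753, -0.197, -0.001])]
```

View pics/crop1.png

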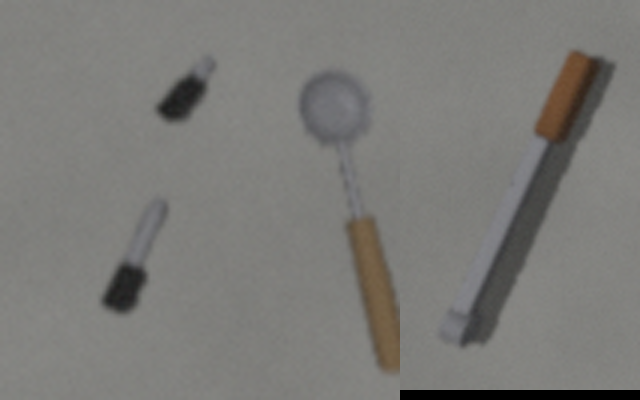

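The crop confirms the long-shank pin is the lower one: tip near px (420,231), grip near (411,250). The fits agree to a few mm. Next I'll move to the lever.

```bash
python3 -m creep '{"translation":[[20,44,0],[20,44,0],[20,44,0],[20,44,0],[20,44,0],[20,44,0],[20,44,0],[20,44,0]],"spin":[0.12,0.12,0.12,0.12,0.12,0.12,0.12,0.12],"gripper":[1,1,1,1,1,1,1,1]}'
python3 -m creep '{"translation":[[0,48,0],[0,48,0],[0,48,0],[0,48,0],[0,48,0],[0,48,0],[0,48,0],[0,48,0]],"spin":[0.12,0.12,0.12,0.12,0.12,0.12,0.12,0.12],"gripper":[1,1,1,1,1,1,1,1]}'
python3 -m creep '{"translation":[[5,45,0],[8,48,0],[8,48,0],[8,48,0],[4,48,0],[0,0,-40],[0,0,-40],[0,0,0]],"spin":[0.09,0.09,0.09,0.09,0.097,0,0,0],"gripper":[1,1,1,1,1,1,1,1]}'
```

```text
t: 4.45
eef_pos: [0.4294, -0.2646, 0.2251]
ee_rot: [3.14, 0.001, -1.767]
force: [1.5, -1.4, -6.9]
width: 0.0877
gripper_force: 0.0
t: 5.25
eef_pos: [0.4283, 0.119, 0.2253]
ee_rot: [3.141, 0.001, -0.806]
force: [1.1, -1.4, -7.6]
width: 0.0875
gripper_force: 0.0
t: 6.05
eef_pos: [0.4591, 0.3511, 0.1395]
ee_rot: [3.13, 0.005, -0.355]
force: [-0.4, -2.4, -8.2]
width: 0.0875
gripper_force: 0.0
```

```bash
python3 -m creep '{"translation":[[2,2,-40],[1,1,-40],[0,0,-30],[0,0,-10],[0,0,0],[0,0,0]],"spin":[0,0,0,0,0,0],"gripper":[1,1,0.6,0.6,0.6,0.6]}'
```

```text
t: 6.65
eef_pos: [0.4665, 0.3581, 0.0284]
ee_rot: [-3.14, -0.001, -0.354]
force: [0.3, -1.2, -7.3]
width: 0.0613
gripper_force: 0.0
```

```bash
python3 -m creep '{"translation":[[-3,-4,-12],[0,0,-10],[0,0,0],[0,0,0],[0,0,0],[0,0,0],[0,0,0],[0,0,0]],"spin":[0,0,0,0,0,0,0,0],"gripper":[0.6,0.6,0.5,0.2,0,0,0,0]}' 30
python3 -m creep '{"translation":[[0,0,0],[0,0,0],[0,0,5],[0,0,10],[0,0,15],[0,0,20],[0,0,30],[0,0,0]],"spin":[0,0,0,0,0,0,0,0],"gripper":[0,0,0,0,0,0,0,0]}' 30
```

```text
t: 7.45
eef_pos: [0.4629, 0.3537, 0.0049]
ee_rot: [-3.14, -0.0, -0.354]
force: [0.0, -0.3, -5.5]
width: 0.0157
gripper_force: 30.0
t: 8.25
eef_pos: [0.4642, 0.3549, 0.0887]
ee_rot: [-3.135, -0.002, -0.353]
force: [0.8, -0.2, -8.6]
width: 0.0159
gripper_force: 30.0
```

```bash
python3 -m creep '{"translation":[[0,0,40],[0,0,45],[0,0,40],[8,-20,0],[8,-20,0],[8,-20,0],[8,-20,0],[8,-20,0]],"spin":[0,-0.05,-0.1,-0.14,-0.14,-0.14,-0.14,-0.14],"gripper":[0,0,0,0,0,0,0,0]}' 30
python3 -m creep '{"translation":[[8,-20,0],[8,-20,0],[8,-20,0],[8,-20,0],[8,-20,0],[8,-20,0],[8,-20,0],[8,-20,0]],"spin":[-0.14,-0.14,-0.14,-0.14,-0.14,-0.14,-0.14,-0.14],"gripper":[0,0,0,0,0,0,0,0]}' 30
python3 -m creep '{"translation":[[8,-20,0],[8,-20,0],[8,-20,0],[8,-20,0],[4,0,0],[0,0,0],[0,0,0],[0,0,0]],"spin":[-0.14,-0.14,-0.14,-0.14,-0.14,-0.008,0,0],"gripper":[0,0,0,0,0,0,0,0]}' 30
```

```text
t: 9.05
eef_pos: [0.5021, 0.252, 0.2081]
ee_rot: [3.14, -0.0, -1.21]
force: [-0.5, -1.7, -8.6]
width: 0.016
gripper_force: 30.0
t: 9.85
eef_pos: [0.5661, 0.0922, 0.208]
ee_rot: [3.14, -0.001, -2.33]
force: [0.4, -1.0, -8.8]
width: 0.0159
gripper_force: 30.0
t: 10.65
eef_pos: [0.6021, 0.0135, 0.209]
ee_rot: [3.142, -0.001, -3.028]
force: [-0.2, -1.2, -8.4]
width: 0.0157
gripper_force: 30.0
```

```bash
python3 -m creep '{"translation":[[2,1,-30],[0,0,-30],[0,0,-7],[0,0,0],[0,0,0]],"spin":[0,0,0,0,0],"gripper":[0,0,0,0,0]}' 30
python3 - <<'E'
from fit import *
for k in (1,2):fit('press',(.593,.014),1);fit('lever',(.6,.014),1)
for c in ('scene','top'):
  save(c,c+'2.png')
  for l in('press_pivot','lever_hub','press_rest','lever_end'):print(c,l,[np.round(d['centre'],4) for d in nets.pinpoint(c,l)[:2]])
print(get_state()['eef_pos'],get_state()['ee_rot'])
a=cv2.imread('pics/scene2.png')[150:270,280:410];b=cv2.imread('pics/top2.png')[110:260,230:350]
K=lambda a,h:cv2.resize(a,None,fx=h/a.shape[0],fy=h/a.shape[0],interpolation=cv2.INTER_CUBIC)
cv2.imwrite('pics/c2.png',np.hstack([K(a,420),K(b,420)]))
E
```

```text
t: 11.15
eef_pos: [0.6054, 0.0145, 0.1439]
ee_rot: [-3.141, 0.002, -3.03]
force: [0.2, -1.7, -9.0]
width: 0.0158
gripper_force: 30.0
press scene (np.float64(0.5953), np.float64(0.012), 'yaw', -3.03, 'res mm', [4, 1, 2])
press top (np.float64(nan), np.float64(nan), 'yaw', nan, 'res mm', [])
press all (np.float64(0.5949), np.float64(0.0117), 'yaw', -3.026, 'res mm', [4, 2, 2, 1])
lever scene (np.float64(0.6063), np.float64(0.0133), 'yaw', -3.017, 'res mm', [5, 3, 2])
lever top (np.float64(0.6065), np.float64(0.0133), 'yaw', -3.029, 'res mm', [0, 0])
lever all (np.float64(0.6064), np.float64(0.0135), 'yaw', -3.022, 'res mm', [5, 3, 3, 1, 1])
press scene (np.float64(0.5941), np.float64(0.0122), 'yaw', -3.022, 'res mm', [1, 1, 2])
press top (np.float64(0.5931), np.float64(0.0161), 'yaw', -3.011, 'res mm', [1, 1])
press all (np.float64(0.5937), np.float64(0.0136), 'yaw', -3.032, 'res mm', [1, 1, 3, 3, 2])
lever scene (np.float64(0.6082), np.float64(0.0114), 'yaw', -3.031, 'res mm', [1, 1])
lever top (np.float64(0.6073), np.float64(0.0141), 'yaw', -3.022, 'res mm', [0, 0])
lever all (np.flo
[... 204 characters left out ...]
4, 0.0052, 0.0835])]
scene lever_end [array([ 0.4442, -0.0084,  0.1516]), array([ 0.7365,  0.201 , -0.0019])]
top press_pivot []
top lever_hub [array([0.5344, 0.0028, 0.0869])]
top press_rest [array([0.5342, 0.0044, 0.0833])]
top lever_end [array([ 0.443 , -0.0049,  0.1494])]
[0.6045227  0.01415934 0.14255511] [ 3.14158527e+00 -8.53800875e-06 -3.03179603e+00]fit.py:19: RuntimeWarning: invalid value encountered in scalar divide
  u=np.vdot(a-a.mean(),b-b.mean());u/=abs(u);o=b.mean()-u*a.mean()
fit.py:19: RuntimeWarning: Mean of empty slice.
  u=np.vdot(a-a.mean(),b-b.mean());u/=abs(u);o=b.mean()-u*a.mean()
  ret = ret.dtype.type(ret / rcount)
  return _methods._mean(a, axis=axis, dtype=dtype,
```

View pics/c2.png

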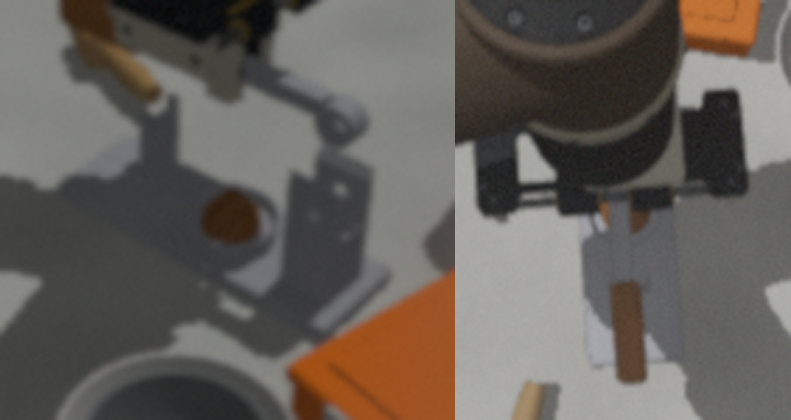

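The scene crop shows the hub right over the yoke and the bar between the rest's prongs. The networks put the hub about 2.5 mm too far in +x and 1 mm low in y, so I'll correct that while lowering.

```bash
python3 -m creep '{"translation":[[-2,1,-10],[0,0,-15],[0,0,-10],[0,0,-5],[0,0,0]],"spin":[0,0,0,0,0],"gripper":[0,0,0,0,0]}' 30
python3 -m creep '{"translation":[[0,0,-5],[0,0,-5],[0,0,-5],[0,0,-5],[0,0,-4],[0,0,0],[0,0,0]],"spin":[0,0,0,0,0,0,0],"gripper":[0,0,0,0,0,0,0]}' 30
```

```text
t: 13.75
eef_pos: [0.602, 0.0148, 0.1015]
ee_rot: [-3.141, -0.002, -3.032]
force: [-0.1, -3.3, -10.1]
width: 0.0155
gripper_force: 30.0
t: 14.45
eef_pos: [0.6023, 0.0151, 0.0783]
ee_rot: [-3.141, -0.001, -3.032]
force: [-0.4, -3.8, -9.4]
width: 0.0157
gripper_force: 30.0
```

```bash
python3 -m creep '{"translation":[[0,-0.5,-2],[0,0,-1],[0,0,-1],[0,0,-1],[0,0,0],[0,0,0]],"spin":[0,0,0,0,0,0],"gripper":[0,0,0,0,0,0]}' 30
python3 - <<'E'
from fit import *
P=[];H=[]
for k in range(4):
  cams.grab_frame('scene')
  for l,L in(('press_pivot',P),('lever_hub',H)):
    r=nets.pinpoint('scene',l)
    if r:L.append(r[0]['centre'])
print(np.round(P,4),np.round(H,4),np.median(H,0)-np.median(P,0))
s=get_state();print(s['eef_pos'],s['force'],s['moment'])
save('scene','s3.png');a=cv2.imread('pics/s3.png')[150:270,280:410]
cv2.imwrite('pics/c3.png',cv2.resize(a,None,fx=4.5,fy=4.5,interpolation=cv2.INTER_CUBIC))
E
```

```text
t: 15.05
eef_pos: [0.6028, 0.0147, 0.074]
ee_rot: [-3.142, 0.001, -3.032]
force: [-1.1, -3.0, -2.7]
width: 0.0155
gripper_force: 30.0
[[0.6878 0.0234 0.0837]
 [0.689  0.0237 0.0832]
 [0.6855 0.0221 0.0854]
 [0.6866 0.0225 0.0847]] [[0.6934 0.0231 0.085 ]
 [0.6931 0.0202 0.0853]
 [0.6911 0.0197 0.0836]
 [0.6895 0.0238 0.0856]] [ 0.0049  -0.0013   0.00095]
[0.60284825 0.01473891 0.07377457] [ 0.04662306 -2.87233955 -0.43025715] [-1.27979295 -0.03797007  0.00513203]
```

View pics/c3.png

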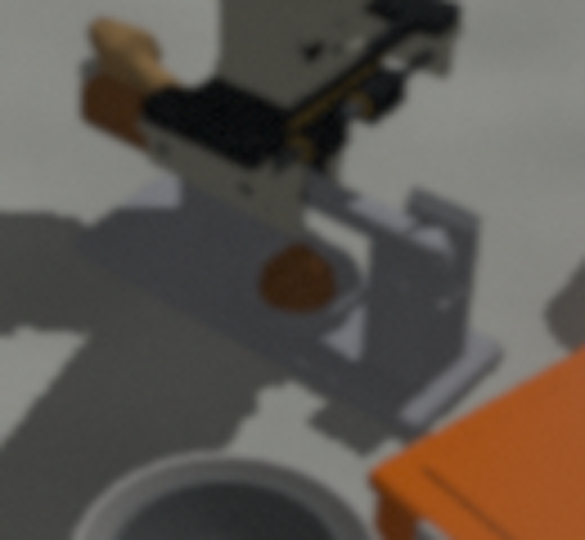

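Fz dropped, so the hub is on the saddle. I'll overlay the projected model to check fore-aft alignment through the cheek holes.

```bash
cat > ov.py <<'E'
from look import *
def pts(P,px=.594,py=.0131,yaw=-3.032):
    P=np.array(P,float);c,s=np.cos(yaw),np.sin(yaw)
    return np.c_[px+c*P[:,0]-s*P[:,1],py+s*P[:,0]+c*P[:,1],P[:,2]]
def proj(f,W):
    C=W@f['R'].T+f['t'];u=C@f['mtx'].T;return u[:,:2]/u[:,2:]
a=np.linspace(0,2*np.pi,40)
circ=lambda y,r,x0=-.095,z0=.085:np.c_[x0+r*np.cos(a),0*a+y,z0+r*np.sin(a)]
rect=lambda y:[(-.117,y,.014),(-.073,y,.014),(-.073,y,.116),(-.117,y,.116),(-.117,y,.014)]
def overlay(f,name,x0,y0,w,h,s,**k):
    raw=cv2.resize(f['img'][y0:y0+h,x0:x0+w,::-1],None,fx=s,fy=s,interpolation=cv2.INTER_CUBIC)
    raw=cv2.convertScaleAbs(raw,alpha=1.6);im=raw.copy()
    for P,col in((circ(.0205,.0075),(0,255,0)),(circ(-.0205,.0075),(0,0,255)),(rect(.0205),(0,255,0)),(rect(-.0205),(0,0,255)),(circ(.01,.009),(255,255,0))):
        q=((proj(f,pts(P,**k))-[x0,y0]+.5)*s*8).astype(np.int32)
        cv2.polylines(im,[q],False,col,1,cv2.LINE_AA,3)
    cv2.imwrite('pics/'+name,np.hstack([raw,im]))
E
python3 - <<'E'
from ov import *
overlay(cams.grab_frame('scene'),'ov1.png',350,185,50,65,8)
E
```

```text
(no output)
```

View pics/ov1.png

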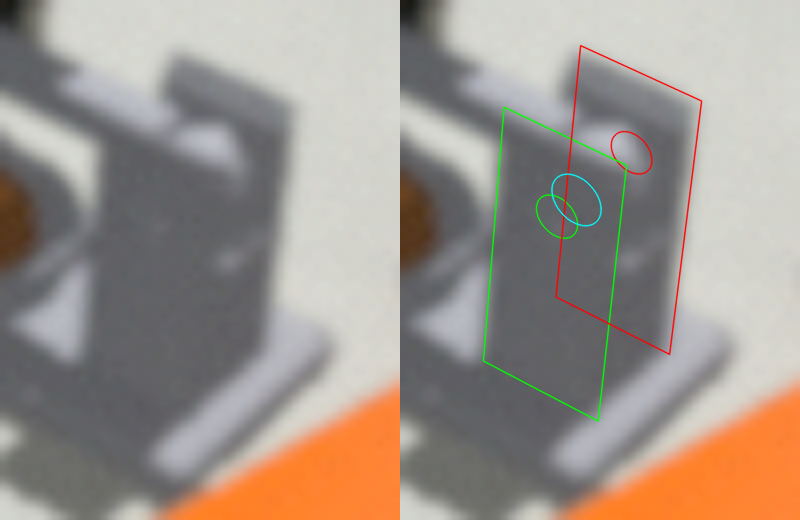

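```bash
python3 - <<'E'
from ov import *
f=cams.grab_frame('scene');x0,y0,w,h,s=350,185,45,40,12
raw=cv2.resize(f['img'][y0:y0+h,x0:x0+w,::-1],None,fx=8,fy=8,interpolation=cv2.INTER_CUBIC)
raw=cv2.convertScaleAbs(raw,alpha=1.6);s=8;out=[]
for dx in(0,-.004):
    im=raw.copy()
    for P,col in((circ(.01,.016,-.095+dx),(0,255,0)),(circ(-.01,.016,-.095+dx),(0,0,255)),(rect(.0205),(255,128,0)),(rect(-.0125),(255,0,255)),([(-.083+dx,.008,.101),(0,.008,.101)],(0,255,255)),([(-.083+dx,-.008,.101),(0,-.008,.101)],(0,255,255))):
        q=((proj(f,pts(P))-[x0,y0]+.5)*s*8).astype(np.int32)
        cv2.polylines(im,[q],False,col,1,cv2.LINE_AA,3)
    out.append(im)
cv2.imwrite('pics/ov2.png',np.hstack(out))
print(get_state()['t'])
E
```

```text
15.8
```

View pics/ov2.png

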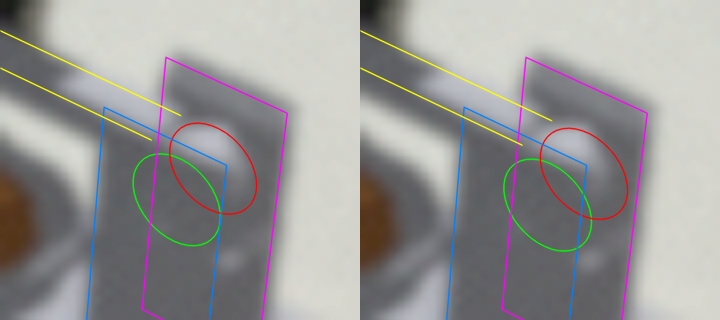

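The overlay with zero offset fits the hub's lit rim and the bar, so the hub is within about 1–2 mm of the pivot. I'll release and retreat upward.

```bash
python3 -m creep '{"translation":[[0,0,0],[0,0,0],[0,0,0],[0,0,0],[0,0,10],[0,0,30],[0,0,40],[0,0,40]],"spin":[0,0,0,0,0,0,0,0],"gripper":[0.2,0.4,0.5,0.5,0.5,0.5,0.5,0.5]}' 30
python3 - <<'E'
from fit import *
P=[];H=[]
for k in range(3):
  cams.grab_frame('scene')
  for l,L in(('press_pivot',P),('lever_hub',H)):
    r=nets.pinpoint('scene',l)
    if r:L.append(r[0]['centre'])
print(np.round(P,4),np.round(H,4))
fit('lever',(.603,.014),1)
E
```

```text
t: 16.6
eef_pos: [0.6022, 0.0145, 0.1953]
ee_rot: [-3.141, -0.001, -3.032]
force: [1.3, -0.9, -7.1]
width: 0.0436
gripper_force: 0.0
[[0.6898 0.0227 0.0819]
 [0.686  0.0224 0.0836]
 [0.6889 0.0241 0.0856]] [[ 0.6938  0.0196  0.0861]
 [ 0.6901  0.0252  0.0842]
 [ 0.4419 -0.0054  0.0832]]
lever scene (np.float64(0.606), np.float64(0.0137), 'yaw', -3.025, 'res mm', [4, 2, 3])
lever top (np.float64(0.6055), np.float64(0.0118), 'yaw', -3.054, 'res mm', [1, 1])
lever all (np.float64(0.6057), np.float64(0.0135), 'yaw', -3.034, 'res mm', [4, 1, 4, 3, 2])
```

```bash
python3 -m creep '{"translation":[[-20,-39,0],[-20,-39,0],[-20,-39,0],[-20,-39,0],[-20,-39,0],[-20,-39,0],[-20,-39,0],[-22,-42,0]],"spin":[-0.073,-0.073,-0.073,-0.073,-0.073,-0.073,-0.073,-0.075],"gripper":[0.5,0.5,0.5,0.5,0.5,0.5,0.5,0.5]}' 30
python3 -m creep '{"translation":[[0,0,-40],[0,0,-40],[0,0,-40],[0,0,-30],[0,0,-10],[0,0,0],[0,0,0]],"spin":[0,0,0,0,0,0,0],"gripper":[0.5,0.5,0.5,0.5,0.5,0.5,0.5]}' 30
python3 - <<'E'
from fit import *
fit('pin',(.456,-.306),2)
s=get_state();print(s['eef_pos'],s['ee_rot'])
E
```

```text
t: 18.25
eef_pos: [0.4397, -0.3016, 0.194]
ee_rot: [3.141, 0.001, 2.663]
force: [0.5, -2.8, -7.4]
width: 0.0436
gripper_force: 0.0
t: 18.95
eef_pos: [0.4416, -0.3006, 0.0348]
ee_rot: [3.142, 0.002, 2.666]
force: [0.6, -2.0, -7.4]
width: 0.0441
gripper_force: 0.0
pin scene (np.float64(0.4509), np.float64(-0.3075), 'yaw', -0.429, 'res mm', [3, 3, 3, 2, 2, 2])
pin top (np.float64(nan), np.float64(nan), 'yaw', nan, 'res mm', [])
pin all (np.float64(0.4509), np.float64(-0.3075), 'yaw', -0.429, 'res mm', [3, 3, 3, 2, 2, 2])
[ 0.44051347 -0.30033335  0.03351101] [-3.14157393e+00 -9.25012014e-05  2.66540910e+00]fit.py:19: RuntimeWarning: invalid value encountered in scalar divide
  u=np.vdot(a-a.mean(),b-b.mean());u/=abs(u);o=b.mean()-u*a.mean()
fit.py:19: RuntimeWarning: Mean of empty slice.
  u=np.vdot(a-a.mean(),b-b.mean());u/=abs(u);o=b.mean()-u*a.mean()
  ret = ret.dtype.type(ret / rcount)
  return _methods._mean(a, axis=axis, dtype=dtype,
```

```bash
python3 -m creep '{"translation":[[-1,0,-15],[0,0,-12],[0,0,-3],[0,0,0],[0,0,0],[0,0,0],[0,0,0],[0,0,0]],"spin":[0,0,0,0,0,0,0,0],"gripper":[0.5,0.5,0.5,0.4,0.3,0.1,0,0]}' 40
python3 -m creep '{"translation":[[0,0,0],[0,0,0]],"spin":[0,0],"gripper":[0,0]}' 40
```

```text
t: 20.55
eef_pos: [0.4398, -0.3004, 0.004]
ee_rot: [3.141, 0.001, 2.665]
force: [-0.7, -2.0, -5.9]
width: 0.0137
gripper_force: 39.9
t: 20.75
eef_pos: [0.4398, -0.3004, 0.0039]
ee_rot: [3.142, 0.001, 2.666]
force: [-0.5, 0.3, -3.5]
width: 0.0136
gripper_force: 39.9
```

```bash
python3 -m creep '{"translation":[[0,0,6],[0,0,30],[0,0,45],[0,0,45],[10,0,45],[20,15,5],[20,15,0],[20,15,0]],"spin":[0,0,0,0.1,0.14,0.14,0.14,0.14],"gripper":[0,0,0,0,0,0,0,0]}' 40
python3 -m creep '{"translation":[[20,18,0],[20,18,0],[20,18,0],[20,18,0],[20,18,0],[20,18,0],[20,18,0],[20,18,0]],"spin":[0.14,0.14,0.14,0.14,0.14,0.14,0.14,0.14],"gripper":[0,0,0,0,0,0,0,0]}' 40
python3 -m creep '{"translation":[[15,15,0],[12,8,0],[3,6,-30],[0,0,-30],[0,0,-20],[0,0,0],[0,0,0],[0,0,0]],"spin":[0.14,0.14,0.098,0,0,0,0,0],"gripper":[0,0,0,0,0,0,0,0]}' 40
```

```text
t: 21.55
eef_pos: [0.51, -0.2548, 0.1805]
ee_rot: [-3.141, 0.001, -2.953]
force: [-0.8, -1.5, -7.3]
width: 0.0137
gripper_force: 39.9
t: 22.35
eef_pos: [0.6699, -0.1105, 0.1795]
ee_rot: [3.141, -0.0, -1.832]
force: [0.3, -1.1, -7.6]
width: 0.0139
gripper_force: 39.9
t: 23.15
eef_pos: [0.7005, -0.0824, 0.1014]
ee_rot: [-3.139, -0.0, -1.46]
force: [-0.1, -1.4, -7.9]
width: 0.0137
gripper_force: 39.9
```

Now I'll lower to hole height and check the pin tip and axis against the pivot, in a picture with a projected overlay.

```bash
python3 -m creep '{"translation":[[0,0,-15],[0,0,-3],[0,0,0],[0,0,0]],"spin":[0,0,0,0],"gripper":[0,0,0,0]}' 40
python3 - <<'E'
from ov import *
s=get_state();print(s['eef_pos'],s['ee_rot'])
T=[]
for c in('scene','scene','scene','top','top'):
  f=cams.grab_frame(c)
  print(c,[[l]+[np.round(d['centre'],4).tolist() for d in nets.pinpoint(c,l)[:1]] for l in('pin_tip','pin_mid','pin','press_pivot')])
f=cams.grab_frame('scene');x0,y0,w,h,k=320,185,80,70,10
im=cv2.convertScaleAbs(cv2.resize(f['img'][y0:y0+h,x0:x0+w,::-1],None,fx=k,fy=k,interpolation=cv2.INTER_CUBIC),alpha=1.6)
cv2.imwrite('pics/raw4.png',im[:600])
p=np.array(s['eef_pos']);yaw=s['ee_rot'][2]+np.pi;hx=np.array([np.cos(yaw),np.sin(yaw),0])
ax=np.array([p+hx*d+[0,0,.0021] for d in(.0155,.0655)])
for W,col in((ax,(0,255,255)),(pts([(-.095,.0205,.085),(-.095,-.0205,.085)]),(255,0,255)),(pts(circ(.0205,.0075)),(0,255,0)),(pts(rect(.0205)),(255,128,0))):
  q=((proj(f,W)-[x0,y0]+.5)*k*8).astype(np.int32);cv2.polylines(im,[q],False,col,1,cv2.LINE_AA,3)
cv2.imwrite('pics/ov4.png',im[:600])
E
```

```text
t: 23.55
eef_pos: [0.6995, -0.0824, 0.0815]
ee_rot: [3.141, -0.0, -1.46]
force: [-0.0, -2.5, -8.0]
width: 0.0138
gripper_force: 39.9
[ 0.69953592 -0.08240501  0.08154758] [ 3.14140732e+00 -1.47822387e-04 -1.45975119e+00]
scene [['pin_tip'], ['pin_mid', [0.694, -0.0457, 0.0827]], ['pin', [0.6953, -0.0435, 0.0813]], ['press_pivot', [0.6895, 0.0236, 0.0828]]]
scene [['pin_tip', [0.5349, 0.0036, 0.0859]], ['pin_mid', [0.6974, -0.0464, 0.0828]], ['pin', [0.6941, -0.0684, 0.0749]], ['press_pivot', [0.6896, 0.0232, 0.0851]]]
scene [['pin_tip', [0.3794, 0.1035, 0.0036]], ['pin_mid', [0.699, -0.0449, 0.0823]], ['pin', [0.6976, -0.0691, 0.0752]], ['press_pivot', [0.6891, 0.0246, 0.0853]]]
top [['pin_tip', [0.6886, -0.0127, 0.0858]], ['pin_mid', [0.6955, -0.0516, 0.0833]], ['pin', [0.5907, 0.0132, -0.0003]], ['press_pivot', [0.6871, 0.0178, 0.0827]]]
top [['pin_tip', [0.7529, -0.1955, 0.0001]], ['pin_mid', [0.6946, -0.0492, 0.0824]], ['pin', [0.6999, -0.0671, 0.0777]], ['press_pivot', [0.6842, 0.0224, 0.0814]]]
```

View pics/ov4.png

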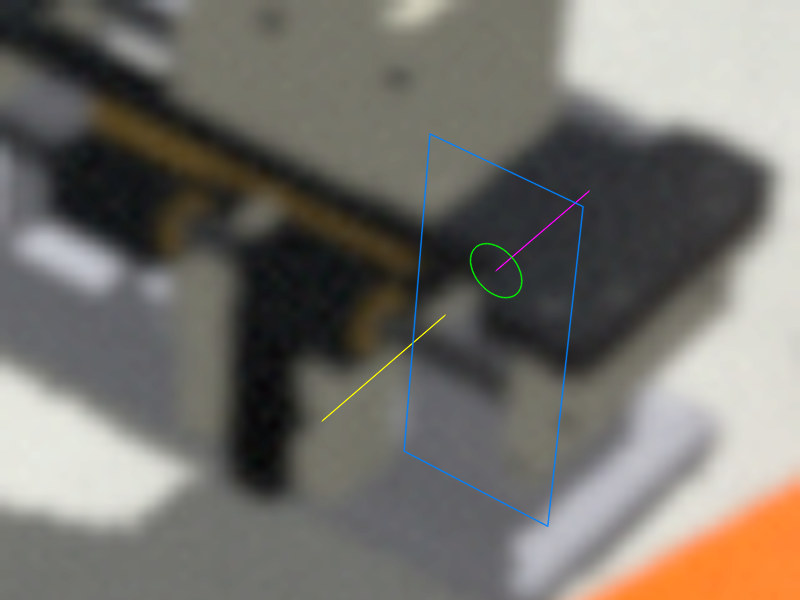

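Fingers and pin grip (around px (265,400) of the crop) sit where the kinematics say, with the pin axis in line with the hole axis to about 1 mm and 1.5 mm low. I'll raise, then advance along the hole axis watching forces.

```bash
python3 -m creep '{"translation":[[1,0,1.5],[-1.1,10,0],[-0.9,8,0],[0,0,0]],"spin":[0,0,0,0],"gripper":[0,0,0,0]}' 40
python3 -m creep '{"translation":[[-0.5,5,0],[-0.5,5,0],[-0.5,4,0],[0,0,0],[0,0,0]],"spin":[0,0,0,0,0],"gripper":[0,0,0,0,0]}' 40
```

```text
t: 25.25
eef_pos: [0.6985, -0.063, 0.0831]
ee_rot: [-3.142, 0.0, -1.459]
force: [0.8, -1.5, -8.5]
width: 0.0135
gripper_force: 39.9
t: 25.75
eef_pos: [0.697, -0.0502, 0.0831]
ee_rot: [3.142, -0.0, -1.46]
force: [-0.4, -1.9, -7.3]
width: 0.0137
gripper_force: 39.9
```

```bash
python3 -m creep '{"translation":[[-0.4,4,0],[-0.4,4,0],[-0.4,4,0],[-0.4,4,0],[0,0,0]],"spin":[0,0,0,0,0],"gripper":[0,0,0,0,0]}' 40
python3 -m creep '{"translation":[[-0.4,4,0],[-0.5,4,0],[-0.4,4,0],[0,0,0]],"spin":[0,0,0,0],"gripper":[0,0,0,0]}' 40
```

```text
t: 26.25
eef_pos: [0.6954, -0.0337, 0.0831]
ee_rot: [-3.142, 0.0, -1.459]
force: [-0.4, -0.9, -7.5]
width: 0.0134
gripper_force: 39.9
t: 26.65
eef_pos: [0.6942, -0.0217, 0.0831]
ee_rot: [-3.141, 0.0, -1.459]
force: [-1.0, -0.9, -8.2]
width: 0.0138
gripper_force: 39.9
```

```bash
python3 -m creep '{"translation":[[-0.4,4,0],[-0.3,3,0],[-0.1,1,0],[0,0,0]],"spin":[0,0,0,0],"gripper":[0,0,0,0]}' 40
python3 -m creep '{"translation":[[-0.1,1,0],[-0.1,1,0],[0,0,0],[0,0,0]],"spin":[0,0,0,0],"gripper":[0,0,0,0]}' 40
```

```text
t: 27.05
eef_pos: [0.6933, -0.0148, 0.083]
ee_rot: [3.141, -0.001, -1.46]
force: [0.5, -3.5, -8.8]
width: 0.0136
gripper_force: 39.9
t: 27.45
eef_pos: [0.6933, -0.0146, 0.0831]
ee_rot: [3.141, -0.002, -1.46]
force: [1.5, -11.8, -9.8]
width: 0.014
gripper_force: 39.9
```

```bash
python3 -m creep '{"translation":[[-0.1,1,0],[-0.1,1,0],[0,0,0],[0,0,0]],"spin":[0,0,0,0],"gripper":[0,0,0,0]}' 40
python3 - <<'E'
from ov import *
s=get_state();print(s['eef_pos'],s['force'])
for c in('scene','scene','scene','top','top'):
  f=cams.grab_frame(c)
  print(c,[[l]+[np.round(d['centre'],4).tolist() for d in nets.pinpoint(c,l)[:1]] for l in('pin_tip','pin_mid','pin','press_pivot')])
E
```

```text
t: 27.85
eef_pos: [0.6932, -0.0145, 0.0831]
ee_rot: [3.141, -0.004, -1.461]
force: [4.0, -19.6, -10.9]
width: 0.0138
gripper_force: 39.9
[ 0.69324792 -0.0145005   0.08313978] [  3.96519704 -19.59110587 -10.89740344]
scene [['pin_tip', [0.4933, -0.4556, -0.0014]], ['pin_mid', [0.3815, 0.1026, 0.0022]], ['pin', [0.5752, -0.3516, -0.0003]], ['press_pivot', [0.5368, 0.0026, 0.0844]]]
scene [['pin_tip', [0.6873, 0.0004, 0.0767]], ['pin_mid', [0.6889, 0.0234, 0.0809]], ['pin', [0.6912, -0.0014, 0.0783]], ['press_pivot', [0.6865, 0.024, 0.086]]]
scene [['pin_tip'], ['pin_mid', [0.688, 0.0225, 0.0824]], ['pin', [0.6902, -0.0002, 0.0736]], ['press_pivot', [0.5351, 0.0046, 0.0863]]]
top [['pin_tip'], ['pin_mid'], ['pin'], ['press_pivot', [0.6869, 0.0186, 0.0789]]]
top [['pin_tip'], ['pin_mid'], ['pin'], ['press_pivot', [0.6869, 0.018, 0.085]]]
```

The pin is firmly home: a hard stop at 20 N, with pin_mid seen at the pivot. I'll unload, release and lift away.

```bash
python3 -m creep '{"translation":[[0.3,-3,0],[0,0,0],[0,0,0],[0,0,0],[0,0,0]],"spin":[0,0,0,0,0],"gripper":[0,0,0.2,0.4,0.4]}' 40
python3 -m creep '{"translation":[[0,0,8],[0,0,30],[0,0,40],[0,0,40],[-10,-40,0],[-10,-45,0],[-10,-45,0],[-10,-45,0]],"spin":[0,0,0,0,0,0,0,0],"gripper":[0.4,0.4,0.4,0.4,0.4,0.4,0.4,0.4]}'
python3 -m creep '{"translation":[[-20,-45,0],[-20,-45,0],[-20,-45,0],[0,0,0]],"spin":[0,0,0,0],"gripper":[0.4,0.4,0.4,0.4]}'
python3 - <<'E'
from ov import *
for c in('scene','scene','top','top'):
  f=cams.grab_frame(c)
  print(c,[[l]+[np.round(d['centre'],4).tolist() for d in nets.pinpoint(c,l)[:1]] for l in('pin_tip','pin_mid','pin','press_pivot','lever_hub','lever_end')])
f=cams.grab_frame('scene');g=cams.grab_frame('top')
K=lambda a,k:cv2.convertScaleAbs(cv2.resize(a[:,:,::-1],None,fx=k,fy=k,interpolation=cv2.INTER_CUBIC),alpha=1.4)
a=K(f['img'][150:270,280:410],4);b=K(g['img'][125:245,260:330],4)
im=np.hstack([a,b]);cv2.imwrite('pics/fin.png',im)
E
```

```text
t: 29.6
eef_pos: [0.6933, -0.0128, 0.0832]
ee_rot: [-3.141, 0.0, -1.459]
force: [-0.1, -1.3, -8.2]
width: 0.0283
gripper_force: 0.0
t: 30.4
eef_pos: [0.6529, -0.1893, 0.2022]
ee_rot: [-3.14, -0.0, -1.459]
force: [-0.5, -2.5, -6.8]
width: 0.035
gripper_force: 0.0
t: 30.8
eef_pos: [0.5906, -0.3279, 0.2019]
ee_rot: [3.142, -0.001, -1.465]
force: [-0.4, -0.4, -7.6]
width: 0.0347
gripper_force: 0.0
scene [['pin_tip', [0.3783, 0.1049, 0.003]], ['pin_mid', [0.6873, 0.0214, 0.0824]], ['pin', [0.6869, -0.0001, 0.0751]], ['press_pivot', [0.6865, 0.0226, 0.0855]], ['lever_hub', [0.6931, 0.0221, 0.0857]], ['lever_end', [0.4447, -0.0051, 0.0814]]]
scene [['pin_tip'], ['pin_mid'], ['pin', [0.69, -0.0024, 0.0744]], ['press_pivot', [0.6844, 0.0227, 0.0826]], ['lever_hub', [0.6915, 0.0232, 0.0845]], ['lever_end', [0.4406, -0.0003, 0.0843]]]
top [['pin_tip', [0.3812, 0.1069, -0.0002]], ['pin_mid', [0.6854, 0.0159, 0.0841]], ['pin', [0.6963, -0.0014, 0.0787]], ['press_pivot', [0.4923, -0.4562, 0.0006]], ['lever_hub', [0.6914, 0.0246, 0.0863]], ['lever_end', [0.4397, -0.0024, 0.0799]]]
top [['pin_tip'], ['pin_mid'], ['pin', [0.6941, 0.0007, 0.0773]], ['press_pivot', [0.6843, 0.0187, 0.084]], ['lever_hub', [0.6895, 0.022, 0.0863]], ['lever_end', [0.4427, -0.0, 0.0806]]]
```

View pics/fin.png

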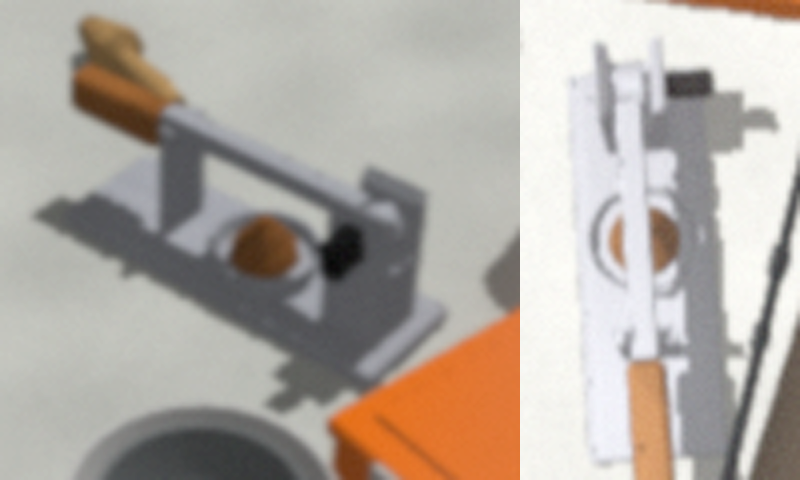

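The final picture shows the lever bar lying between the rest's prongs and the hub in the yoke. The black pin grip is flush against the near cheek, at crop px (343,250) in the scene view and (690,82) in the top view, and nothing is touching the robot.

```bash
python3 -c "
from station import arm; print(arm.job_done())"
```

```text
the job is handed in; nothing more can be done
None
```

The press is back together and handed in: the lever's hub is in the saddle, its bar is on the forked rest, and the longer pin is pushed home through both cheeks and released, at about 31 s of the allowed 64 s.

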